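Latch the dish tray of a scanner under its scan bar

ROBOT

A 6-joint arm with a two-finger parallel gripper is mounted at the origin on a cart in front of the work surface, level with it; the furniture and walls round the work are solid. World frame = base frame: x ahead of the robot, y to its left, z up, the work surface at z = 0. Lengths are in mm, angles in rad, forces in N, time in s.
With the tool pointing down it reaches from about 325 to 875 mm from the base axis. Payload 4.4 kg.
Tool frame: the origin (TCP) lies at the very end of the fingers, on their centre line; the grasp point (between the pads) lies 19 mm behind it (arm.hold_point_z is the distance from the TCP to the grasp point, in mm); z points along the fingers, y is the direction in which the jaws open and shut (so a half turn about z gives the same grasp; the last joint's range is limited). The gripper opens to 85 mm and grips with 20 to 120 N. Pads are 22 mm wide; open, the fingers measure 114 mm over their backs; the gripper's body (76 mm by 85 mm) begins 54 mm behind the grasp point. The pads swing forward as they close: fully open they stand 13 mm farther back than shut.
Start: joints at [1.077, 0.207, 1.542, -0, 1.393, -0.15], TCP at [193.282, 541.544, 231.282] pointing down, gripper open.
Joint ranges: [-2.73, 2.73], [-0.86, 2.22], [0.23, 2.46], [-1.11, 4.25], [0.08, 2.63], [-2.82, 2.82]. Speed limits (rad/s): [2.79, 2.79, 3.14, 3.14, 3.14, 3.14].

INTERFACE

Orientations are given as a unit quaternion [w, x, y, z].
In Python, from bench import arm gives the robot as it stands.
- The arm moves only by the shell command python3 -m inch 'ROWS'. ROWS is a JSON object of lists of equal length, an entry for each row: "fingers": the gripper's target within -1 to 1 (fully open at 1, half-way at 0, shut at -1); "dp": the shift along the tool's x, y, z in m, a list of three; "roll": the turn about the tool's z in degrees. In form: {"fingers": [fingers, ...], "dp": [[tx, ty, tz], ...], "roll": [roll, ...]}. A call has exactly 8 rows; each row is the pose to reach, as a shift and turn from the pose measured when the call began, along the tool's axes at that moment; what a row does not reach only later rows make up. A row lasts 1/10 s, in which the tool goes at most 50 mm and 8.59 degrees, less where a joint would pass 70% of its speed; a pose out of reach is approached as far as the arm can. A call with a gripper value outside its range is refused whole. The fingers move at their own pace and stop on an object; the grip force is fixed at half the most. Time passes only in rows, so rows that repeat a pose let the fingers close, or fill a call up. It gives the time, the measured TCP pose, the force and the opening at its end, in the units of the state.
- arm.state(): the state, without advancing time (a new reading comes with each control period).
- arm.snapshot(name): name is "side" or "top"; returns a dict with "frame" (384x512x3 uint8, blue, green, red), "mtx" (3x3 intrinsics, pixels), "D" ([k1, k2, p1, p2, k3] as OpenCV has them; the pictures are not rectified), "R" (3x3) and "t" (3): a world point X has camera coordinates R X + t. Camera axes: x right, y down, z forward; pixel columns grow to the right and rows downward; lengths in mm; the calibration is good to about 2 mm. A picture is of the moment at which its call begins. There is no depth.
- arm.hand_in(): hands the job in, once; it reports no verdict.
The state is a dict: "time_s": time; "joint_positions": joint angles; "qvel": joint speeds; "tau": joint torques, N m; "tool_pos": TCP position; "tool_rot": TCP orientation; "ft_force": force on the tool from outside, world axes, zero at the start; "torque": the same for the moment, N m; "width": opening from 0.0 (shut) to 1.0 (fully open).
Only numpy, scipy, OpenCV 4.12 (cv2) and the standard library are available. Lean on these libraries where they do the work, as an engineer would, in place of code of your own. Each camera call takes 0.05 s, during which the arm holds its last target. There are 200 camera calls.

TASK

The round dish lies in the sprung tray of the low scanner. With closed fingertips push the tray's near end face straight in, nearly to the end of its travel, then let go, so that it springs back and stays caught on its stop pin half-way, with the dish under the scan bar; only then press the scanner's start button. Grasp or lift nothing, do not touch the dish, and leave the other things on the bench where they are.

Things in the scene. Friction and masses are not known exactly. Their poses are not given: they have to be found in the camera images.
- scanner: Low white and grey dish scanner, fixed to the bench. Origin: on the bench, midway along the base plate, under the tray's centre line. x = direction in which the tray is pushed in (roughly away from the robot), y left, z up. Base plate: x -115 to 115, y -85 to 105, 16 mm thick. Grey box with the start button: at the far left, x 50 to 110, y 57 to 101, 50 mm high.
- scan_bar (a point): Middle of the underside of the scan bar, 70 mm above the bench: a fixed white bridge across the tray, 28 mm wide (x), top 88 mm above the bench, on two posts 61 mm to either side. The caught tray holds the dish's centre under it.
- catch_pivot (a point): Pivot of the fixed spring catch, a small steel arm left of the tray, 45 mm long towards the scanner's x, up to 42 mm above the bench. It swings aside and back by itself when the tray's stop pin passes; nothing to do with it by hand.
- push_face (a point): Centre of the tray's near end face, which is to be pushed: flat, upright, 96 mm wide and 38 mm high (20 to 58 mm above the bench), with a dark rubber pad. It looks to the scanner's -x and moves with the tray. The base plate, 16 mm high, begins right under it, so it lies below the fingers as they push in.
- tray (a joint): Tray (aluminium block 140 x 96 x 38 mm) pushed in along the scanner's x, m: 0 = out (start), 0.075 = hard end stop. A spring drives it out with 2.4 N at 0, 5.4 N at the end. Pushed beyond 0.046 and let go, it springs back and its stop pin is held by the catch at 0.045; let go before 0.042, it returns to 0.
- start (a joint): Travel of the start button, m: 0 = up, 0.006 = fully down, pressed straight down against a spring of 4 N; it comes up by itself. It counts as pressed from 0.004.
- start_top (a point): Centre of the top of the start button: a black round cap of 24 mm diameter on the grey box left of the tray, beyond the scan bar, pressed downward.
- dish_center (a point): Centre (half-way up) of the loose round petri dish, 61 mm in diameter, 15 mm high, lying flat in the tray's nest with its rim 3 mm above the tray's top. Not to be touched.
- nest (a point): Centre of the tray's round nest (65 mm wide, 12 mm deep) at the height of the middle of the dish, 54 mm above the bench; 96 mm beyond the push face; moves with the tray.
- dish: The same petri dish; origin under its middle, z up.
- tape: Bystander: loose roll of tape lying flat, 103 mm in diameter, 25 mm high; origin under its middle.
- small_beaker: Bystander: loose small glass beaker, 52 mm in diameter, 61 mm high; origin under its middle.
- white_marker: Bystander: loose marker pen lying flat, 130 mm long, 14 mm thick; origin under its middle.
There are look-alikes about, which are no part of the job. What is shaped like the dish but turquoise is not meant.

How it is judged (in metres and radians):
On the way, in this order (a step that is already met when the one before it is completed fails the run):
1. the tray is pushed in to within about 13 mm of the end of its travel (value of joint tray above 0.062 m), for 0.05 s.
2. the tray is let go and stands caught at its half-way stop (value of joint tray between 0.042 and 0.048 m and contact force between each of the arm, the fingers and tray below 0.1 N), for 0.2 s.
3. the start button is pressed while the tray is caught (value of joint start above 0.004 m and value of joint tray between 0.042 and 0.048 m), for 0.05 s.
At the end, for the whole second after the job is handed in: The tray stands caught at its half-way stop (0.045 m, within 3 mm), the start button has come up again (within 1.5 mm), and the dish lies flat in the tray's nest (centre within 6 mm of the nest's) (value of joint tray between 0.042 and 0.048 m and value of joint start below 0.0015 m and distance between dish_center and nest below 0.006 m and angle between dish's own z axis and vertical below 0.1 rad and linear speed of dish below 0.02 m/s); the robot touches nothing.
It fails at once if the dish is lifted or leaves its nest (distance between dish_center and nest above 0.012 m).
It fails at once if the robot touches the dish (contact force between any of the fingers, the arm and dish above 0.5 N).
It fails at once if the start button is pressed while the tray is not in (value of joint start above 0.004 m and value of joint tray below 0.042 m).
It fails at once if a bystander is moved by more than 20 mm (distance of any of tape, small_beaker, white_marker from where it was at the start of the episode above 0.02 m).
It also fails if it takes over 45 s, if anything falls off the work surface, if the arm or the gripper's body presses on something with over 40 N, if the wrist force passes 120 N, or if a joint passes its speed limit or range.

## Working session

There is one attempt and no reset: what is moved stays moved. The work goes in short steps, Python scripts to look and compute and a shell command to move; the robot and the scene stay as the last step left them, time stands still between calls to the robot, and variables do not carry over. Pictures are saved under pics/ and viewed, about 8 in all and at most 12, crops included, and the job is handed in when it is done.

```bash
mkdir -p pics
cat > h.py <<'E'
import numpy as np, cv2
from bench import arm
def snap(n,f):
    s=arm.snapshot(n); cv2.imwrite(f'pics/{f}.png',s['frame']); np.savez(f'pics/{f}.npz',**{k:np.array(v) for k,v in s.items()}); return s
def ld(f): return dict(np.load(f'pics/{f}.npz'))
def ray(s,p):
    u=cv2.undistortPoints(np.array([[p]],float),s['mtx'],s['D'])[0,0]
    R=np.array(s['R']);return -R.T@np.array(s['t']).ravel(), R.T@np.array([u[0],u[1],1])
def onz(s,p,z):
    o,d=ray(s,p); return o+d*(z-o[2])/d[2]
def tri(s1,p1,s2,p2):
    o,d=ray(s1,p1);q,e=ray(s2,p2);a=np.linalg.lstsq(np.c_[d,-e],q-o,rcond=None)[0]
    A=o+a[0]*d;B=q+a[1]*e;return (A+B)/2,np.linalg.norm(A-B)
def proj(s,X):
    return cv2.projectPoints(np.array(X,float).reshape(-1,1,3),cv2.Rodrigues(np.array(s['R'],float))[0],np.array(s['t'],float),s['mtx'],s['D'])[0].reshape(-1,2)
E
python3 - <<'E'
from h import *
a=snap('side','s0');b=snap('top','t0')
print(arm.state())
for s in(a,b):print(ray(s,(256,192)))
E
```

```text
{'time_s': 0.1, 'joint_positions': array([ 1.07754338e+00,  2.07372369e-01,  1.54282773e+00,  9.11536726e-07,
        1.39352030e+00, -1.50532170e-01]), 'qvel': array([-0.00097048, -0.00128369, -0.00447147,  0.00081813, -0.00017617,
        0.00062423]), 'tau': array([-1.09278364e-03, -3.84092510e+01, -2.92550272e+01, -3.15929456e-04,
        4.87251644e-03, -1.63086526e-05]), 'tool_pos': array([192.9234107 , 540.9296144 , 230.21265764]), 'tool_rot': array([-3.36994503e-04,  1.70522954e-01,  9.85353130e-01, -1.00908736e-03]), 'ft_force': array([-0.13514846,  0.11767709, -0.0231322 ]), 'torque': array([ 5.82176809e-02, -6.33271835e-05, -2.52209528e-03]), 'width': 0.9982645836162864}
(array([419.32725958, 444.67373078, 785.58479072]), array([ 0.09572972, -0.59205032, -0.8002308 ]))
(array([ 385.94628554,  -89.12111197, 1119.88267242]), array([ 0.12386272,  0.00366128, -0.99231845]))
```

View pics/s0.png

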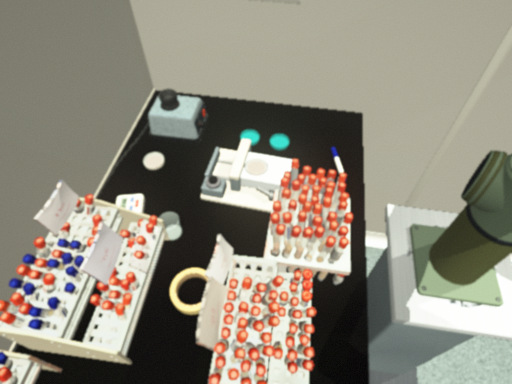

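View pics/t0.png

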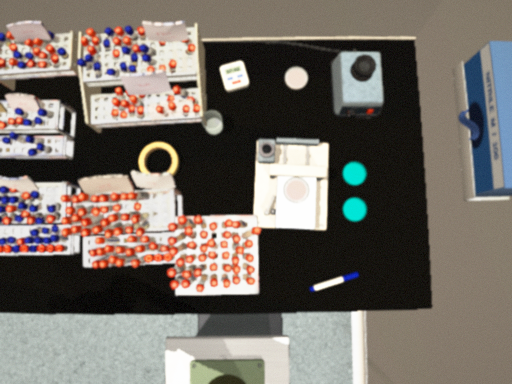

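Candidates for the dish: clear/pale dish in the tray (top 296,189), the pale disc (296,77), turquoise discs (355,173) and (354,209). I choose the one in the tray. Candidates for the button: the cap on the scanner's grey box (top 266,148) and the black knob on the blue-grey device (363,67); the first is meant. I check the scanner in one close crop.

Run:
```python
from h import *
a=ld('s0');b=ld('t0')
A=cv2.resize(a['frame'][135:225,190:320],None,fx=4.5,fy=4.5,interpolation=2)[:, :585]
B=cv2.resize(b['frame'][130:240,240:340],None,fx=5.4,fy=5.4,interpolation=2)
cv2.imwrite('pics/c1.png',B)
cv2.imwrite('pics/c2.png',A)
for p,z in [((255,228),16),((327,230),16),((329,142),16),((259,139),16),((260,215),60),((260,293),60)]: print(p,onz(b,p,z).round())
```

```text
(255, 228) [430. -81.  16.]
(327, 230) [ 422. -267.   16.]
(329, 142) [ 654. -280.   16.]
(259, 139) [665. -95.  16.]
(260, 215) [461. -94.  60.]
(260, 293) [270. -91.  60.]
```

View pics/c1.png

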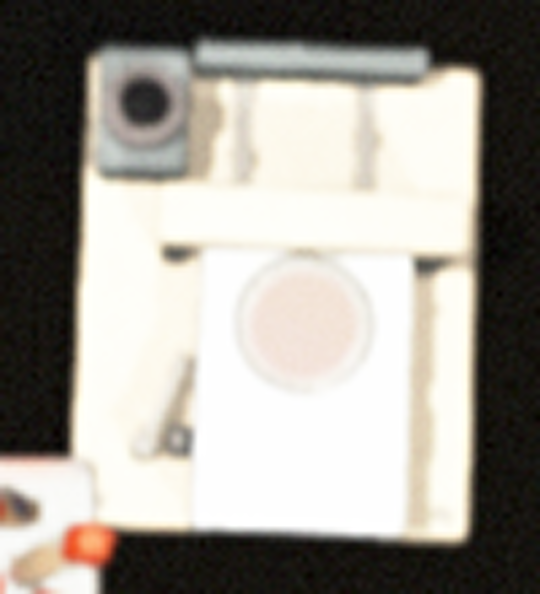

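View pics/c2.png

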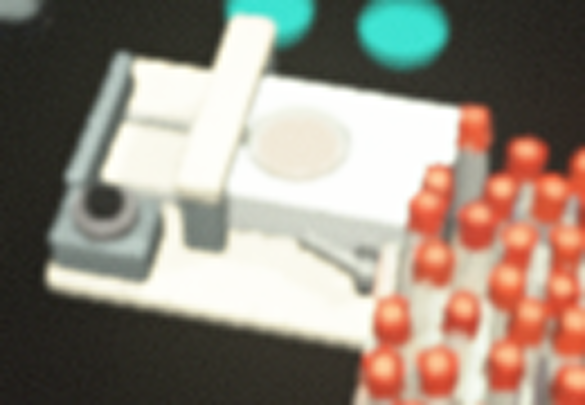

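Top crop: pale dish in the tray at crop (304,322), black button cap at (145,101), tray near edge (197,530)–(407,537), and base corners (468,541), (480,68), (90,55). The side crop agrees: cap (103,205), dish (298,144). The red-capped vial rack stands near-left.

Run:
```python
from h import *
a=ld('s0');b=ld('t0')
T=lambda u,v:(240+(u+.5)/5.4-.5,130+(v+.5)/5.4-.5)
S=lambda u,v:(190+(u+.5)/4.5-.5,135+(v+.5)/4.5-.5)
print('button',tri(a,S(103,205),b,T(145,101)))
print('dish',tri(a,S(298,144),b,T(304,322)),onz(b,T(304,322),61))
P={}
for n,p,z in [('NL',(197,530),58),('NR',(407,537),58),('bNR',(468,541),16),('bFR',(480,68),16),('bFL',(90,55),16),('bNL',(74,527),16)]:
    P[n]=onz(b,T(*p),z);print(n,P[n].round(1))
print('side NR tray corner',onz(a,S(480,105),58))
for n,m in [('bNR','bFR'),('bNL','bFL'),('NR','NL'),('bNR','bNL')]:
    d=P[m]-P[n];print(n,m,np.linalg.norm(d).round(1),np.degrees(np.arctan2(d[1],d[0])).round(2))
# nearest vial cap: top & side
print('vial cap',tri(a,S(475,125),b,T(90,543)))
print('beaker',onz(b,(212,124),0))
# left-hand rows vial caps at side/top
```

```text
button (array([ 628.82608841, -113.53031048,   58.30498377]), np.float64(1.6137679439116857))
dish (array([ 523.30265356, -185.80724733,   51.79350293]), np.float64(2.6486219129948227)) [ 523.4425036  -184.97203452   61.        ]
NL [ 428.4 -133.5   58. ]
NR [ 423.4 -230.    58. ]
bNR [ 422.5 -264.8   16. ]
bFR [ 653.4 -279.    16. ]
bFL [662.8 -88.   16. ]
bNL [432.5 -76.6  16. ]
side NR tray corner [ 413.38036098 -231.27282371   58.        ]
bNR bFR 231.4 -3.53
bNL bFL 230.7 -2.82
NR NL 96.6 87.08
bNR bNL 188.4 86.96
vial cap (array([416.99028592, -84.90207234, 200.68414267]), np.float64(2.465105620362624))
beaker [712.82087224  30.86523688   0.        ]
```

Run:
```python
from h import *
a=ld('s0');b=ld('t0')
A=cv2.resize(a['frame'][150:290,262:360],None,fx=4,fy=4,interpolation=2)
B=cv2.resize(b['frame'][205:305,165:265],None,fx=4,fy=4,interpolation=2)
C=np.zeros((560,800,3),np.uint8);C[:560,:392]=A;C[:400,400:]=B;cv2.imwrite('pics/c3.png',C)
print('nadir',proj(b,[386,-89,0]),'plate corner',tri(a,(350,270),b,(260,293)))
```

```text
nadir [[258.40404567 245.21036562]] plate corner (array([ 208.81781591,  -86.82703074, -291.92229231]), np.float64(45.00492794908991))
```

View pics/c3.png

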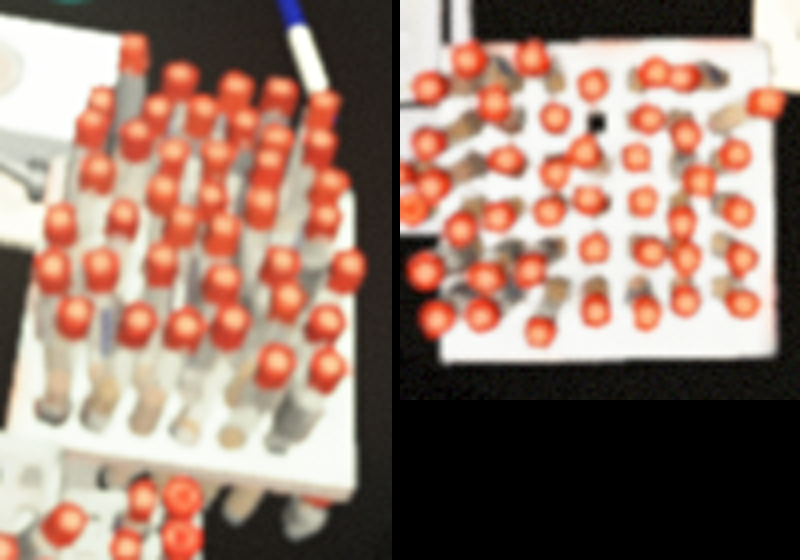

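The leaning vial reaches about (417,-85,200), so I cross high and come down to the right of it.

```bash
python3 -m inch '{"fingers":[-1,-1,-1,-1,-1,-1,-1,-1],"dp":[[0,0,-0.05],[0,0,-0.1],[0,0,-0.15],[-0.04,-0.03,-0.15],[-0.08,-0.06,-0.15],[-0.12,-0.09,-0.15],[-0.16,-0.13,-0.15],[-0.2,-0.16,-0.15]],"roll":[0,0,-4,-8,-12,-16.5,-16.5,-16.5]}'
```

```text
time_s: 0.9
tool_pos: [324.2, 326.9, 380.1]
tool_rot: [-0.001, 0.027, 1.0, -0.001]
ft_force: [1.7, 0.1, -0.3]
width: -0.0
```

```bash
python3 -m inch '{"fingers":[-1,-1,-1,-1,-1,-1,-1,-1],"dp":[[-0.02,-0.04,0],[-0.03,-0.08,0],[-0.04,-0.12,0],[-0.05,-0.16,0],[-0.06,-0.2,0],[-0.07,-0.24,0],[-0.075,-0.28,0],[-0.075,-0.32,0]],"roll":[0,0,0,0,0,0,0,0]}'
python3 -m inch '{"fingers":[-1,-1,-1,-1,-1,-1,-1,-1],"dp":[[0,-0.04,0],[0,-0.08,0],[0,-0.12,0],[0,-0.16,0],[0,-0.195,0],[0,-0.195,0],[0,-0.195,0],[0,-0.195,0]],"roll":[0,0,0,0,0,0,0,0]}'
```

```text
time_s: 1.7
tool_pos: [381.6, 1.6, 380.2]
tool_rot: [-0.001, 0.027, 1.0, -0.001]
ft_force: [0.1, 0.2, -0.3]
width: -0.002
time_s: 2.5
tool_pos: [371.0, -192.2, 380.3]
tool_rot: [-0.001, 0.027, 1.0, -0.001]
ft_force: [-0.9, -0.0, -0.4]
width: 0.001
```

```bash
python3 -m inch '{"fingers":[-1,-1,-1,-1,-1,-1,-1,-1],"dp":[[0,0,0.04],[0,0,0.08],[0,0,0.12],[0,0,0.16],[0,0,0.2],[0,0,0.23],[0,0,0.25],[0,0,0.25]],"roll":[0,0,0,0,0,0,0,0]}'
python3 -m inch '{"fingers":[-1,-1,-1,-1,-1,-1,-1,-1],"dp":[[0,0,0.02],[0,0,0.04],[0,0,0.06],[0,0,0.08],[0,0,0.095],[0,0,0.095],[0,0,0.095],[0,0,0.095]],"roll":[0,0,0,0,0,0,0,0]}'
python3 - <<'E'
from h import *
a=snap('side','s1');b=snap('top','t1')
A=cv2.resize(a['frame'][120:260,190:370],None,fx=2.2,fy=2.2,interpolation=2)
B=cv2.resize(b['frame'][130:310,190:340],None,fx=2.6,fy=2.6,interpolation=2)
C=np.zeros((470,790,3),np.uint8);C[:A.shape[0],:396]=A;C[:468,400:790]=B;cv2.imwrite('pics/c4.png',C)
E
```

```text
time_s: 3.3
tool_pos: [368.4, -189.4, 127.5]
tool_rot: [-0.004, 0.025, 1.0, 0.002]
ft_force: [0.2, 0.6, -0.9]
width: 0.002
time_s: 4.1
tool_pos: [369.0, -189.8, 34.1]
tool_rot: [-0.003, 0.025, 1.0, 0.001]
ft_force: [1.0, -0.6, 0.4]
width: 0.0
```

View pics/c4.png

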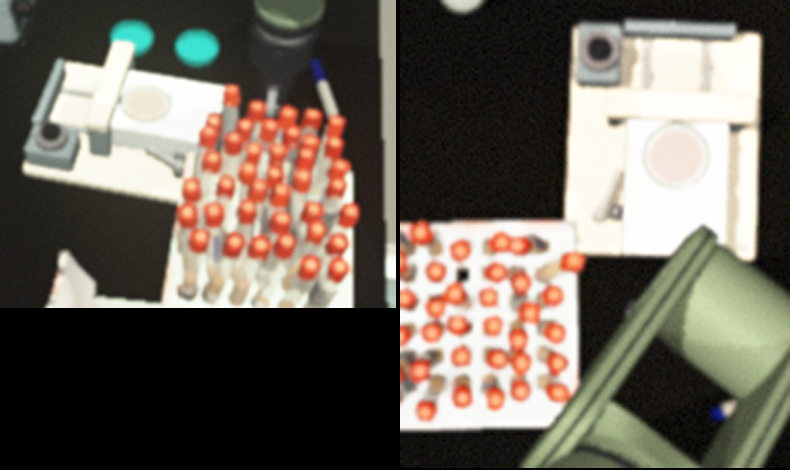

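The crops show the closed fingers standing clear in front of the near face, with the rack and vials undisturbed. Next I approach to contact.

```bash
python3 -m inch '{"fingers":[-1,-1,-1,-1,-1,-1,-1,-1],"dp":[[-0.01,0,0],[-0.02,0,0],[-0.03,0,0],[-0.04,0,0],[-0.045,0,0],[-0.05,0,0],[-0.055,0,0],[-0.055,0,0]],"roll":[0,0,0,0,0,0,0,0]}'
python3 -c "
from h import *
print(arm.state()['ft_force']);b=snap('top','t2');a=snap('side','s2')"
```

```text
time_s: 5.0
tool_pos: [423.5, -192.4, 33.1]
tool_rot: [-0.003, 0.025, 1.0, 0.001]
ft_force: [-2.3, -1.6, 0.9]
width: 0.001
[-2.26345085 -1.61515273  0.86322099]
```

```bash
cat >> h.py <<'E'
def dish(s,box=(285,140,312,215)):
    # pinkish disc inside the tray: b clearly below r
    x0,y0,x1,y1=box;f=s['frame'][y0:y1,x0:x1].astype(int)
    m=((f[...,2]-f[...,0]>12)&(f[...,2]-f[...,1]>8)).astype(np.uint8)
    n,l,st,c=cv2.connectedComponentsWithStats(m);k=1+np.argmax(st[1:,4])
    p=c[k]+[x0,y0];return st[k,4],p,onz(s,p,60)
E
python3 -c "
from h import *
for f in('t0','t1','t2'):print(dish(ld(f)))"
```

```text
(np.int32(309), array([295.66666667, 189.75080906]), array([ 522.24906123, -184.47003705,   60.        ]))
(np.int32(299), array([295.68227425, 189.68561873]), array([ 522.41273017, -184.51356637,   60.        ]))
(np.int32(259), array([295.04247104, 185.75289575]), array([ 532.36325342, -183.18069317,   60.        ]))
```

```bash
python3 -m inch '{"fingers":[-1,-1,-1,-1,-1,-1,-1,-1],"dp":[[-0.01,0,0],[-0.02,0,0],[-0.03,0,0],[-0.04,0,0],[-0.05,0,0],[-0.057,0,0],[-0.06,0,0],[-0.06,0,0]],"roll":[0,0,0,0,0,0,0,0]}'
python3 - <<'E'
from h import *
print(arm.state()['tool_pos'],arm.state()['ft_force']);b=snap('top','t3');a=snap('side','s3')
A=cv2.resize(a['frame'][120:260,190:370],None,fx=2.2,fy=2.2,interpolation=2)
B=cv2.resize(b['frame'][130:310,190:340],None,fx=2.6,fy=2.6,interpolation=2)
C=np.zeros((470,790,3),np.uint8);C[:A.shape[0],:396]=A;C[:468,400:790]=B;cv2.imwrite('pics/c5.png',C)
E
```

```text
time_s: 5.9
tool_pos: [482.2, -195.4, 32.6]
tool_rot: [-0.004, 0.025, 1.0, 0.001]
ft_force: [-4.7, -2.7, 2.8]
width: 0.002
[ 482.22638142 -195.42566855   32.55727057] [-4.72926717 -2.70738752  2.79383818]
```

View pics/c5.png

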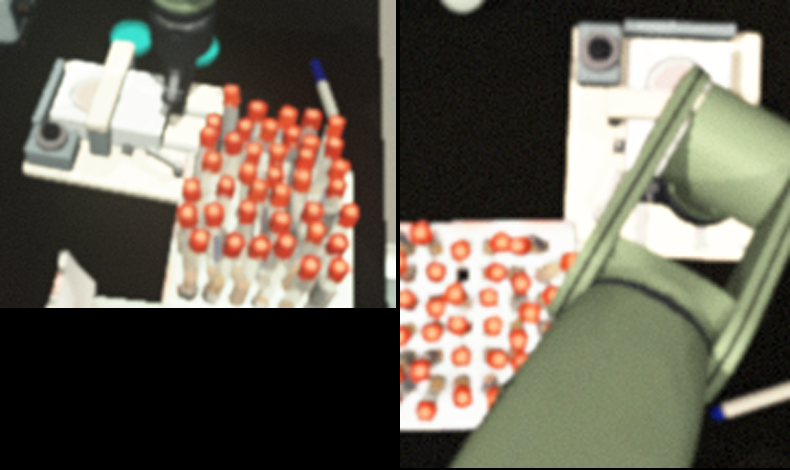

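The tray is in by about 67 mm: the pin moved 25 px and the dish lies beyond the bar, which agrees with the spring force. I add 2 mm for margin, then withdraw gently.

```bash
python3 -m inch '{"fingers":[-1,-1,-1,-1,-1,-1,-1,-1],"dp":[[-0.002,0,0],[-0.002,0,0],[0.006,0,0],[0.014,0,0],[0.022,0,0],[0.03,0,0],[0.045,0,0],[0.06,0,0]],"roll":[0,0,0,0,0,0,0,0]}'
python3 -m inch '{"fingers":[-1,-1,-1,-1,-1,-1,-1,-1],"dp":[[0.03,0,0],[0.045,0,0],[0.045,0,-0.03],[0.045,0,-0.07],[0.045,0,-0.11],[0.045,0,-0.15],[0.045,0,-0.19],[0.045,0,-0.23]],"roll":[0,0,0,0,0,0,0,0]}'
python3 - <<'E'
from h import *
print(arm.state()['tool_pos'],arm.state()['ft_force']);b=snap('top','t4');a=snap('side','s4')
A=cv2.resize(a['frame'][120:260,190:370],None,fx=2.2,fy=2.2,interpolation=2)
B=cv2.resize(b['frame'][130:310,190:340],None,fx=2.6,fy=2.6,interpolation=2)
C=np.zeros((470,790,3),np.uint8);C[:A.shape[0],:396]=A;C[:468,400:790]=B;cv2.imwrite('pics/c6.png',C)
E
```

```text
time_s: 6.8
tool_pos: [422.2, -192.6, 33.5]
tool_rot: [-0.003, 0.025, 1.0, 0.001]
ft_force: [-0.2, -1.0, 0.1]
width: -0.0
time_s: 7.6
tool_pos: [378.8, -190.4, 265.7]
tool_rot: [-0.002, 0.025, 1.0, 0.0]
ft_force: [0.7, -0.0, -0.2]
width: -0.0
[ 378.7507186  -190.39884625  265.69651489] [ 0.68614823 -0.01716515 -0.19443073]
```

View pics/c6.png

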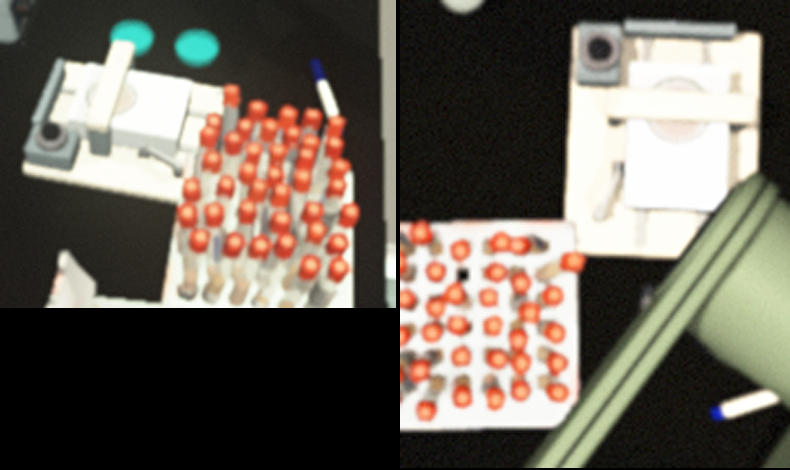

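The near tray edge moved from about row 255 to 209 in the crop (about 45 mm) and the dish is under the bar: caught, hands off. Next the button.

```bash
python3 -m inch '{"fingers":[-1,-1,-1,-1,-1,-1,-1,-1],"dp":[[-0.04,0.01,0],[-0.08,0.02,0],[-0.12,0.04,0],[-0.16,0.055,0],[-0.2,0.07,0],[-0.235,0.085,0],[-0.244,0.089,0],[-0.244,0.089,0]],"roll":[0,0,0,0,0,0,0,0]}'
python3 -m inch '{"fingers":[-1,-1,-1,-1,-1,-1,-1,-1],"dp":[[0,0,0.04],[0,0,0.08],[0,0,0.12],[0,0,0.15],[0,0,0.17],[0,0,0.18],[0,0,0.18],[0,0,0.18]],"roll":[0,0,0,0,0,0,0,0]}'
python3 - <<'E'
from h import *
s=arm.state();print(s['tool_pos'],s['ft_force']);b=snap('top','t5');a=snap('side','s5')
A=cv2.resize(a['frame'][100:220,170:300],None,fx=4.5,fy=4.5,interpolation=2)
cv2.imwrite('pics/c7.png',A)
print(proj(a,[s['tool_pos'],[628.8,-113.5,58.3],[625,-113.5,58]]))
E
```

```text
time_s: 8.5
tool_pos: [630.8, -115.6, 270.1]
tool_rot: [0.003, 0.024, 1.0, -0.003]
ft_force: [-0.5, -0.6, -0.1]
width: -0.0
time_s: 9.3
tool_pos: [632.0, -117.5, 91.5]
tool_rot: [0.003, 0.025, 1.0, -0.004]
ft_force: [-0.2, -0.4, 0.3]
width: -0.001
[ 632.03567759 -117.45853162   91.4730968 ] [-0.15198398 -0.42734416  0.3038046 ]
[[210.11170249 170.84426786]
 [212.21023347 180.11596819]
 [213.60128475 180.36703735]]
```

View pics/c7.png

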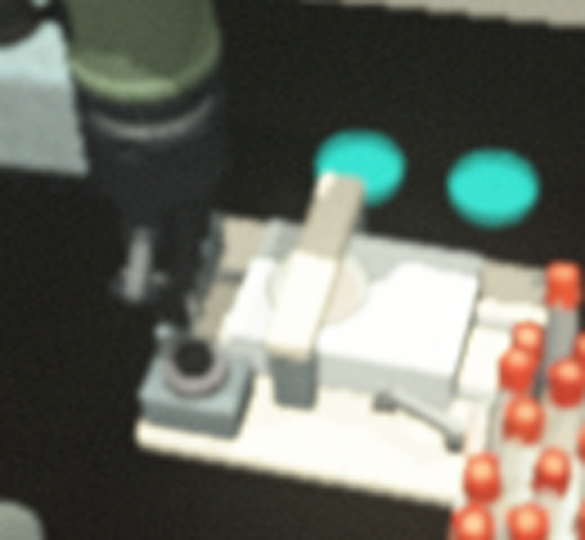

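The fingertip (crop 180,325) matches its projection and stands just beyond and above the cap (193,355). I shift about 4 mm back and 4 mm left, then press.

```bash
python3 -m inch '{"fingers":[-1,-1,-1,-1,-1,-1,-1,-1],"dp":[[0.0045,0.004,0],[0.0045,0.004,0.01],[0.0045,0.004,0.02],[0.0045,0.004,0.025],[0.0045,0.004,0.03],[0.0045,0.004,0.033],[0.0045,0.004,0.036],[0.0045,0.004,0.036]],"roll":[0,0,0,0,0,0,0,0]}'
```

```text
time_s: 10.2
tool_pos: [628.9, -113.3, 65.2]
tool_rot: [0.003, 0.024, 1.0, -0.004]
ft_force: [-20.6, 5.9, 45.8]
width: 0.002
```

Force is higher than expected, so I back off and look.

```bash
python3 -m inch '{"fingers":[-1,-1,-1,-1,-1,-1,-1,-1],"dp":[[0,0,-0.01],[0,0,-0.02],[0,0,-0.03],[0,0,-0.03],[0,0,-0.03],[0,0,-0.03],[0,0,-0.03],[0,0,-0.03]],"roll":[0,0,0,0,0,0,0,0]}'
python3 - <<'E'
from h import *
s=arm.state();print(s['tool_pos'],s['ft_force']);b=snap('top','t6');a=snap('side','s6')
A=cv2.resize(a['frame'][110:220,180:250],None,fx=5,fy=5,interpolation=2)
B=cv2.resize(b['frame'][110:240,240:330],None,fx=4.2,fy=4.2,interpolation=2)
C=np.zeros((550,790,3),np.uint8);C[:550,:350]=A;C[:546,400:778]=B;cv2.imwrite('pics/c8.png',C)
E
```

```text
time_s: 11.0
tool_pos: [628.3, -113.0, 94.3]
tool_rot: [0.003, 0.024, 1.0, -0.004]
ft_force: [-0.6, 0.2, 0.4]
width: -0.001
[ 628.30184692 -112.97136607   94.32281508] [-0.6299621   0.16459352  0.37518462]
```

View pics/c8.png

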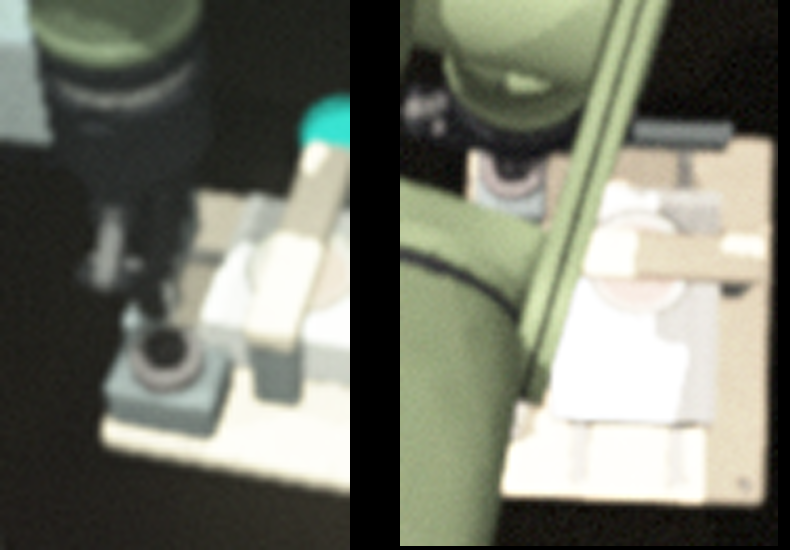

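Run:
```python
from h import *
a=ld('s0');b=ld('t0')
T=lambda u,v:(240+(u+.5)/5.4-.5,130+(v+.5)/5.4-.5)
S=lambda u,v:(190+(u+.5)/4.5-.5,135+(v+.5)/4.5-.5)
print('panel L end',tri(a,S(72,178),b,T(197,55)),'R end',tri(a,S(124,57),b,T(428,62)))
print('ring',tri(a,S(103,210),b,T(145,107)))
print('box corner NL',tri(a,S(150,275),b,T(100,172)))
print('box corner FL',tri(a,S(52,240),b,T(98,50)))
# dark cap by threshold
for s,(x0,y0,x1,y1) in((a,(203,172,224,192)),(b,(258,139,276,162))):
    g=cv2.resize(s['frame'][y0:y1,x0:x1],None,fx=4,fy=4,interpolation=2).max(2)
    m=(g<75).astype(np.uint8);n,l,st,c=cv2.connectedComponentsWithStats(m)
    print([(st[k].tolist(),((c[k]+.5)/4-.5+[x0,y0]).round(2)) for k in range(1,n) if st[k,4]>60])
c=ld('s6')
f=[628.3,-113,94.3]
print('tip px',proj(c,f),'panel pts', proj(c,[[650,-130,60],[650,-130,90]]))
from scipy.spatial.transform import Rotation
```

```text
panel L end (array([ 654.30921894, -138.83173335,   48.08814862]), np.float64(0.7126510573413573)) R end (array([ 649.36736537, -249.62569891,   42.49889025]), np.float64(1.7345990559721944))
ring (array([ 628.20699228, -113.5109069 ,   53.31658115]), np.float64(0.5902177555081348))
box corner NL (array([600.01535312, -92.01029261,  23.75892763]), np.float64(5.7268116342099145))
box corner FL (array([656.45287888, -91.95905723,  45.96972917]), np.float64(2.4387105641845084))
[([0, 0, 6, 32, 149], array([203.12, 175.19])), ([26, 18, 29, 27, 613], array([212.49, 179.41]))]
[([20, 24, 32, 31, 779], array([266.37, 148.38]))]
tip px [[210.98567065 171.61059833]] panel pts [[205.97746315 174.0514989 ]
 [204.69615591 166.78455664]]
```

```bash
python3 -c "
from h import *
a=ld('s6');b=ld('t6')
print('knob',tri(a,(202,164),b,(247.1,135)));print('cap',tri(ld('s0'),(212.49,179.41),ld('t0'),(266.37,148.38)));print(arm.state()['torque'])"
python3 -m inch '{"fingers":[-1,-1,-1,-1,-1,-1,-1,-1],"dp":[[0.002,0,0],[0.002,0,0.01],[0.002,0,0.018],[0.002,0,0.022],[0.002,0,0.024],[0.002,0,0.026],[0.002,0,0.028],[0.002,0,0.028]],"roll":[0,0,0,0,0,0,0,0]}'
python3 - <<'E'
from h import *
s=arm.state();print(s['tool_pos'],s['ft_force'],s['torque'],s['joint_positions'])
E
```

```text
knob (array([632.469928  , -67.7433958 , 174.53482813]), np.float64(4.061769211194443))
cap (array([ 628.09812513, -113.23324398,   61.94456003]), np.float64(0.9872624941587654))
[0.04109385 0.07023976 0.00939318]
time_s: 11.9
tool_pos: [626.6, -113.1, 66.9]
tool_rot: [0.003, 0.024, 1.0, -0.004]
ft_force: [-3.0, 0.6, 3.9]
width: -0.001
[ 626.58353891 -113.08162604   66.86624109] [-3.02962361  0.55093749  3.9047377 ] [0.16739968 0.43549117 0.03805384] [-0.31154739  0.49924475  1.51489448 -0.0062228   1.12014617 -1.83168224]
```

```bash
for i in 1; do python3 -m inch '{"fingers":[-1,-1,-1,-1,-1,-1,-1,-1],"dp":[[0,0,-0.002],[0,0,-0.002],[0,0,-0.002],[0,0,-0.002],[0,0,-0.002],[0,0,-0.002],[0,0,-0.002],[0,0,-0.002]],"roll":[0,0,0,0,0,0,0,0]}'
python3 -m inch '{"fingers":[-1,-1,-1,-1,-1,-1,-1,-1],"dp":[[0,0,-0.002],[0,0,-0.002],[0,0,-0.002],[0,0,-0.002],[0,0,-0.002],[0,0,-0.002],[0,0,-0.002],[0,0,-0.002]],"roll":[0,0,0,0,0,0,0,0]}'
done
python3 -m inch '{"fingers":[-1,-1,-1,-1,-1,-1,-1,-1],"dp":[[0,0,-0.004],[0,0,-0.004],[0,0,-0.004],[0,0,-0.004],[0,0,-0.004],[0,0,-0.004],[0,0,-0.004],[0,0,-0.004]],"roll":[0,0,0,0,0,0,0,0]}'
```

```text
time_s: 12.7
tool_pos: [627.0, -113.2, 69.1]
tool_rot: [0.003, 0.024, 1.0, -0.004]
ft_force: [0.5, 0.3, 2.3]
width: 0.001
time_s: 13.5
tool_pos: [627.1, -113.2, 71.1]
tool_rot: [0.003, 0.024, 1.0, -0.004]
ft_force: [0.2, -0.3, 1.8]
width: -0.002
time_s: 14.3
tool_pos: [627.0, -113.2, 75.1]
tool_rot: [0.003, 0.024, 1.0, -0.004]
ft_force: [-0.9, 0.4, 0.2]
width: -0.004
```

Force builds gently from about 72 mm (1.8 N at 71, 2.3 N at 69, 3.9 N at 67), as a 4 N button spring would, and the hard stop at about 65 is its bottom. I press once more, moderately, look, and release.

```bash
python3 -m inch '{"fingers":[-1,-1,-1,-1,-1,-1,-1,-1],"dp":[[0,0,0.003],[0,0,0.006],[0,0,0.008],[0,0,0.01],[0,0,0.012],[0,0,0.012],[0,0,0.012],[0,0,0.012]],"roll":[0,0,0,0,0,0,0,0]}'
python3 - <<'E'
from h import *
s=arm.state();print(s['tool_pos'],s['ft_force'],s['torque']);a=snap('side','s7')
A=cv2.resize(a['frame'][120:220,180:250],None,fx=5.5,fy=5.5,interpolation=2)
B=cv2.resize(ld('s6')['frame'][120:220,180:250],None,fx=5.5,fy=5.5,interpolation=2)
cv2.imwrite('pics/c9.png',np.hstack([A,B]))
E
```

```text
time_s: 15.1
tool_pos: [627.5, -113.4, 65.9]
tool_rot: [0.004, 0.024, 1.0, -0.004]
ft_force: [-4.7, 1.8, 13.8]
width: 0.004
[ 627.51164223 -113.37032024   65.90460644] [-4.70928894  1.77982195 13.82600977] [0.25972325 0.91132778 0.00147043]
```

View pics/c9.png

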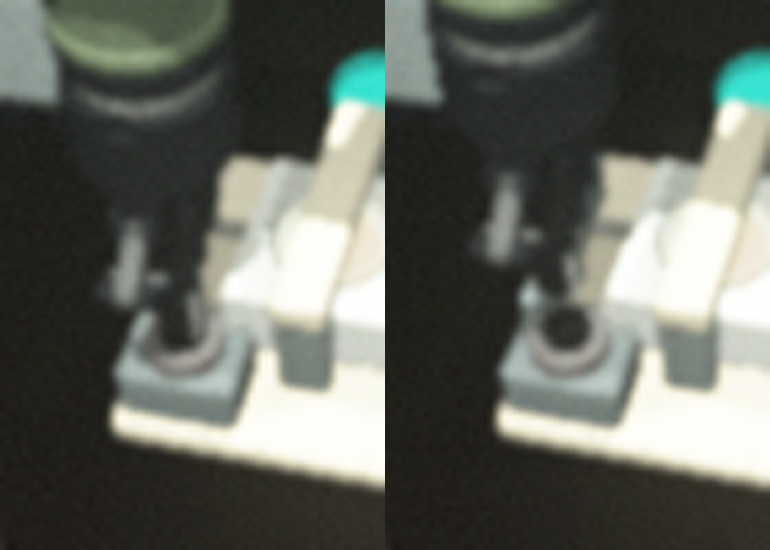

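The fingertip sits centred inside the ring with the cap pushed down, and the stop is hard (13.8 N at 65.9 mm). I release, rise and look at the final state.

```bash
python3 -m inch '{"fingers":[-1,-1,-1,-1,-1,-1,-1,-1],"dp":[[0,0,-0.02],[0,0,-0.06],[0,0,-0.1],[0,0,-0.14],[0,0,-0.18],[0,0,-0.2],[0,0,-0.2],[0,0,-0.2]],"roll":[0,0,0,0,0,0,0,0]}'
python3 -m inch '{"fingers":[-1,-1,-1,-1,-1,-1,-1,-1],"dp":[[0.04,-0.01,0],[0.08,-0.02,0],[0.12,-0.04,0],[0.16,-0.055,0],[0.2,-0.07,0],[0.235,-0.085,0],[0.244,-0.089,0],[0.244,-0.089,0]],"roll":[0,0,0,0,0,0,0,0]}'
python3 - <<'E'
from h import *
s=arm.state();print(s['tool_pos'],s['ft_force']);b=snap('top','t8');a=snap('side','s8')
A=cv2.resize(a['frame'][120:260,190:370],None,fx=2.2,fy=2.2,interpolation=2)
B=cv2.resize(b['frame'][130:310,190:340],None,fx=2.6,fy=2.6,interpolation=2)
C=np.zeros((470,790,3),np.uint8);C[:A.shape[0],:396]=A;C[:468,400:790]=B;cv2.imwrite('pics/c10.png',C)
for f,(x0,y0,x1,y1) in(('s8',(203,172,224,192)),('t8',(258,139,276,162))):
    g=cv2.resize(ld(f)['frame'][y0:y1,x0:x1],None,fx=4,fy=4,interpolation=2).max(2)
    n,l,st,c=cv2.connectedComponentsWithStats((g<75).astype(np.uint8));print(f,[((c[k]+.5)/4-.5+[x0,y0]).round(2) for k in range(1,n) if st[k,4]>300])
E
```

```text
time_s: 15.95
tool_pos: [625.6, -111.6, 264.8]
tool_rot: [0.003, 0.024, 1.0, -0.004]
ft_force: [0.1, 0.7, -1.3]
width: 0.001
time_s: 16.75
tool_pos: [376.1, -188.5, 261.9]
tool_rot: [0.002, 0.025, 1.0, -0.003]
ft_force: [0.7, -0.5, -0.4]
width: 0.0
[ 376.06312892 -188.48232248  261.92604513] [ 0.7081056  -0.50699687 -0.35096121]
s8 [array([212.54, 179.42])]
t8 [array([266.35, 148.47])]
```

View pics/c10.png

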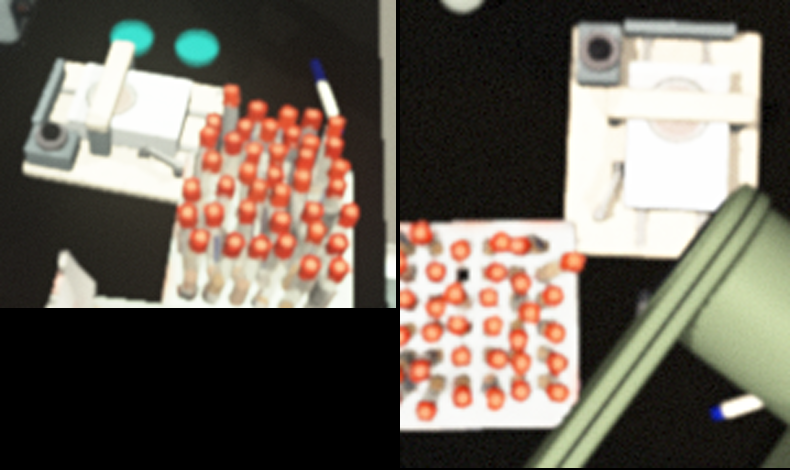

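The tray is still caught (near edge at crop row 209), the dish is under the bar, the cap is back at its starting pixels, the marker and vials are unmoved, and the robot is clear.

```bash
python3 -c "
from bench import arm
print(arm.hand_in())"
```

```text
the job is handed in; nothing more can be done
None
```

I pushed the tray in with closed fingertips to about 0.07 m, judged from TCP travel, the pin's shift in the picture and the spring force. I then let go, and the tray sprang back and was caught about 45 mm in, with the dish under the scan bar. After that I pressed the start button twice and handed the job in at about 17 s; it gave no verdict.

**Last checks:**
- The tray's near edge was in the same place as right after the catch.
- The dish was in its nest.
- The button cap was back within 0.1 px of its starting position.
- The marker and vials looked unmoved. The tape and beaker were not re-measured; the arm did not go near the beaker and crossed the bench high.
- The wrist force was near zero with the arm clear.

**What disagreed:**
- **Button height:** the pictures put the cap's top at about 58–62 mm, but the fingers met it at about 72 mm and it bottomed at about 66 mm.
- **First press too hard:** because of that, the first press reached about 46 N vertically and 21 N sideways. This was at the fingertips, as far as I can tell. The second press, at 14 N, also stopped hard at 65.9 mm, so I take the button as fully pressed both times.

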